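# Shut the tip-box carrier's gate and drop its latch bar

## Task

The carrier on the left is loaded with two tip boxes and must be locked before someone picks it up. Lift the latch bar on its open gate by the ball knob, swing the gate fully shut with the bar passing over the keeper's lip, and let the bar drop fully down into the keeper's notch. Leave the two tip boxes standing in the carrier and do not push the timer, tape, petri dish or marker pen round it aside.

Things in the scene. Friction and masses are not known exactly. Their poses are not given: they have to be found in the camera images.
- carrier: Open-topped white carrier, 160 (x) x 230 (y) mm, that stands firm and does not move; origin at the centre of its underside, z up; its gate side faces -x (roughly towards the robot). Three low walls with a rail to z = 79 mm; two 16 mm aluminium posts at the gate side's corners (x = -72, y = +107 and -107 mm), top at z = 110 mm. The gate hangs on the post at +y, the steel keeper is on the post at -y.
- gate (a joint): Hinge angle of the gate, an aluminium frame with a clear panel, 196 mm long, 10 mm thick, from z = 26 to 100 mm. The axis is vertical: 0 = fully shut (across the carrier's front, stopped there), growing as the free end swings out to -x of the carrier (clockwise seen from above), up to 1.2 rad. Light friction (0.06 Nm): it stays where it is left. Starts 0.3 to 0.8 rad open.
- gate_hinge (a point): Point on the gate's vertical hinge axis, at the height of the worktop. Its frame turns with the gate: x is the gate's normal (inward when shut), -y runs along the gate from the hinge to its free end, z up.
- latch_bar (a joint): Angle of the latch bar, a flat steel bar 8 mm thick, 12 mm high, 164 mm long on the outer face of the gate. 0 = level, resting on its pin (down); grows to 0.75 rad as its free end rises. It falls back by its own weight (about 90 g) when let go. Starts down. Raised by 0.13 rad or more (0.2 to 0.3 is comfortable) it passes over the keeper's lip.
- bar_pivot (a point): Centre of the latch bar's pivot on the gate, 75 mm along the gate from the hinge, 99.5 mm above the worktop, on the bar's centre line; the pivot axis is the gate's normal. Its frame turns with the bar. The bar runs 159 mm from here past the gate's free end.
- knob (a point): Centre of the black ball knob, 26 mm in diameter, on a stem 8 mm thick on top of the latch bar; 100 mm along the bar from the pivot and 30 mm above the bar's centre line (so 129.5 mm above the worktop with the bar down, the bar's top being 24 mm below the ball's centre). It can be pinched from above across the gate. Its frame turns with the bar: x is the gate's normal.
- notch (a point): Centre of the floor of the keeper's notch, 92 mm above the worktop; axes as the carrier's. The notch is 14 mm wide along x and open above and at both ends in y; the keeper is 16 mm long in y. On the outer (-x) side stands a lip 6 mm thick whose top is 19 mm above this point; on the inner side a prong whose top is 26 mm above it. With the bar down, the closing gate is stopped by the lip at about 0.09 rad. Shut and down, the bar's underside lies 1.5 mm above the notch's floor.
- tipbox_a: Closed tip box with an amber lid, 89 x 116 x 59 mm, loose in the carrier; origin at the centre of its underside.
- tipbox_g: Closed smoke-grey tip box, 89 x 120 x 65 mm, loose in the carrier beside the other; origin at the centre of its underside.
- timer: Digital bench timer, 24 x 70 x 66 mm, a bystander to the left of the carrier; origin at the centre of its underside.
- tape: Roll of label tape, 77 mm across, 19 mm high, a bystander left of the open gate; origin at the centre of its underside.
- dish: Petri dish, 90 mm across, 12 mm high, a bystander in front of the casting stand; origin at the centre of its underside.
- marker: Marker pen, 128 mm long, 14 mm high, a bystander lying on the worktop in front of the carrier; the gate passes over it. Origin at its middle, underside.
Mind the look-alikes: they are no part of the job. There is more than one size of the tipbox_a; the job needs the larger.

How it is judged (in metres and radians):
On the way:
1. the latch bar is lifted clear of the keeper's lip while the gate is still open (value of joint latch_bar above 0.13 rad and value of joint gate above 0.06 rad), for 0.1 s.
At the end, for the whole second after the job is handed in: The gate is shut (under 0.04 rad, where the lip holds it) with the latch bar down in the keeper's notch (under 0.05 rad), both at rest and let go; both tip boxes stand upright in the carrier (origin within 30 mm of its centre in x, 90 mm in y, tilt under 0.15 rad) (value of joint gate below 0.04 rad and value of joint latch_bar below 0.05 rad and velocity of joint each of gate, latch_bar below 0.05 rad/s and velocity of joint latch_bar above -0.05 rad/s and x of tipbox_a in the frame of carrier between -0.03 and 0.03 m and y of tipbox_a in the frame of carrier between -0.09 and 0.09 m and angle between each of tipbox_a, tipbox_g's own z axis and vertical below 0.15 rad and x of tipbox_g in the frame of carrier between -0.03 and 0.03 m and y of tipbox_g in the frame of carrier between -0.09 and 0.09 m); the robot touches nothing.
It fails at once if a tip box in the carrier is shifted by more than 30 mm (distance of any of tipbox_a, tipbox_g from where it was at the start of the episode above 0.03 m).
It fails at once if a loose bystander (digital bench timer, roll of label tape, petri dish, marker pen) is shifted by more than 30 mm (distance of any of timer, tape, dish, marker from where it was at the start of the episode above 0.03 m).
It also fails if it takes over 35 s, if anything falls off the work surface, if the arm or the gripper's body presses on something with over 40 N, if the wrist force passes 120 N, or if a joint passes its speed limit or range.

## Robot

A 7-joint arm with a two-finger parallel gripper is mounted at the origin on a cart in front of the work surface, level with it; the furniture and walls round the work are solid. World frame = base frame: x ahead of the robot, y to its left, z up, the work surface at z = 0. Lengths are in mm, angles in rad, forces in N, time in s.
With the tool pointing down it reaches from about 375 to 925 mm from the base axis. Payload 3.1 kg.
Tool frame: the origin (TCP) lies at the very end of the fingers, on their centre line; the grasp point (between the pads) lies 19 mm behind it (grasp_offset is the distance from the TCP to the grasp point, in mm); y points along the fingers, z is the direction in which the jaws open and shut, and the axes are right-handed (so a half turn about y gives the same grasp; the last joint's range is limited). The gripper opens to 85 mm and grips with 20 to 120 N. Pads are 22 mm wide; open, the fingers measure 114 mm over their backs; the gripper's body (76 mm by 85 mm) begins 54 mm behind the grasp point. The pads swing forward as they close: fully open they stand 13 mm farther back than shut.
Start: joints at [-1.242, 0.383, 0.044, 1.598, -0.018, 1.161, -0.05], TCP at [269.053, 591.704, 231.269] pointing down, gripper open.
Joint ranges: [-2.61, 2.61], [-0.41, 2.15], [-1.48, 1.57], [0, 2.5], [-1.57, 4.71], [0.05, 1.97], [-2.85, 2.85]. Speed limits (rad/s): [2.79, 2.79, 3.14, 3.14, 3.14, 3.14, 3.14].

## Interface

Orientations are given as a rotation vector (axis times angle).
In Python, from bench import get_obs, grab_frame, hand_in, grasp_offset gives the robot as it stands. The module is installed in compiled form; this text tells all that it offers.
- The arm moves only by the tool move_arm, never from a script. Its argument "rows" is a list of rows, each a list of 5 numbers: the shift along the tool's x, y, z in m, then the turn about the tool's y in rad, then the closure in counts, from 0 (fully open) to 255 (shut). A call has 1 to 12 rows; each row shifts and turns the pose as measured when the row begins, along the tool's axes as they then stand; what a row does not reach is not made up. A row lasts 1/8 s, in which the tool goes at most 62.5 mm and 10.7 degrees, less where a joint would pass 70% of its speed; a pose out of reach is approached as far as the arm can. A call is refused whole if a number of a shift passes 0.0625 or a number of a turn 0.188, either way. A call with a gripper value outside its range is refused whole. The fingers move at their own pace and stop on an object; the grip force is fixed at half the most. Time passes only in rows, so rows that do not move let the fingers close. It gives the time, the measured TCP pose, the force and the opening at its end, in the units of the state.
- get_obs(): the state, without advancing time (a new reading comes with each control period).
- grab_frame(name): name is "side" or "top" or "wrist"; returns a dict with "pixels" (384x512x3 uint8, red, green, blue), "vertical_fov" (degrees; the focal length in pixels is half the picture's height over the tangent of half this angle, whatever the lens; pixels are square), "cx", "cy" (the principal point, pixels), "k1" (the pictures are not rectified: a ray, as slopes to the right and down, at radius r is drawn at 1 + k1 r^2 times it, then the intrinsics apply), "cam_to_world" (4x4, takes a point from camera to world coordinates). Camera axes: x right, y up, looking along -z (the intrinsics and any distortion apply to the point x, -y, -z); pixel columns grow to the right and rows downward; lengths in mm; the calibration is good to about 2 mm. A picture is of the moment at which its call begins. There is no depth.
- hand_in(): hands the job in, once; it reports no verdict.
The state is a dict: "time_s": time; "qpos": joint angles; "qd": joint speeds; "joint_efforts": joint torques, N m; "tool_pos": TCP position; "tcp_rot": TCP orientation; "wrist_force": force on the tool from outside, world axes, zero at the start; "moment": the same for the moment, N m; "width": opening from 0.0 (shut) to 1.0 (fully open).
Only numpy, scipy, OpenCV 4.12 (cv2) and the standard library are available. Lean on these libraries where they do the work, as an engineer would, in place of code of your own. Each camera call takes 0.05 s, during which the arm holds its last target.

## Working session

There is one attempt and no reset: what is moved stays moved. The work goes in short steps, Python scripts to look and compute and a tool call to move; the robot and the scene stay as the last step left them, time stands still between calls to the robot, and variables do not carry over. Pictures are saved under pics/ and viewed, and the job is handed in when it is done.

Besides the shell and the picture viewer there is one more tool, called after ">>>" as name([rows], argument=value, ...), one row to a line, values as JSON. move_arm: Moves the arm, as the interface text tells. Its arguments: {"type":"object","properties":{"rows":{"type":"array","items":{"type":"array","items":{"type":"number"}}}},"required":["rows"]}

```bash
mkdir -p pics
cat > h.py <<'E'
import numpy as np, cv2, pickle
from bench import get_obs, grab_frame, grasp_offset
def grab(name,tag):
    f=grab_frame(name); cv2.imwrite(f'pics/{tag}.png',np.ascontiguousarray(f['pixels'][:,:,::-1])); pickle.dump(f,open(f'pics/{tag}.pkl','wb')); return f
def K(f):
    h,w=f['pixels'].shape[:2]; fl=h/2/np.tan(np.radians(f['vertical_fov'])/2)
    return np.array([[fl,0,f['cx']],[0,fl,f['cy']],[0,0,1.]])
def ray(f,u,v):
    p=cv2.undistortPoints(np.array([[[u,v]]],float),K(f),np.array([f['k1'],0,0,0.]))[0,0]
    T=np.array(f['cam_to_world']); d=T[:3,:3]@np.array([p[0],-p[1],-1]); return T[:3,3],d/np.linalg.norm(d)
def at_z(f,u,v,z):
    o,d=ray(f,u,v); return o+d*(z-o[2])/d[2]
def proj(f,P):
    T=np.array(f['cam_to_world']); c=(np.atleast_2d(P)-T[:3,3])@T[:3,:3]; s=np.c_[c[:,0],-c[:,1]]/(-c[:,2:3])
    r2=(s**2).sum(1,keepdims=True); s=s*(1+f['k1']*r2); k=K(f); return s*k[0,0]+k[:2,2]
def load(tag): return pickle.load(open(f'pics/{tag}.pkl','rb'))
E
python3 - <<'E'
from h import *
o=get_obs(); print(o, grasp_offset)
for n in ['side','top','wrist']:
    f=grab(n,n+'0'); print(n,f['vertical_fov'],f['cx'],f['cy'],f['k1'],np.round(f['cam_to_world'],3).tolist())
E
```

```text
{'time_s': 0.0, 'qpos': array([-1.24176434,  0.38387094,  0.0438065 ,  1.59960265, -0.01791952,
        1.16120581, -0.04988764]), 'qd': array([ 2.06985690e-03, -6.68059074e-04,  6.50857306e-04,  9.04426169e-04,
        3.76391181e-04,  8.35543146e-04,  2.23784244e-05]), 'joint_efforts': array([ 1.48877389e-04, -4.33456099e+01,  1.02442693e+00, -2.49516410e+01,
        1.05902116e-02,  1.12307863e-02,  2.45124689e-06]), 'tool_pos': array([268.68019239, 590.81372802, 229.8502343 ]), 'tcp_rot': array([-1.54742608,  0.33516827, -0.33444941]), 'wrist_force': array([ 0.2859648 , -0.42911091,  0.24231997]), 'moment': array([ 0.01071201, -0.01784259, -0.00174181]), 'width': 0.9970804826741302} 18.700000000000003
side 49.66027400461246 259.61211390182854 191.5819424512157 0.033654403840652936 [[0.972, 0.133, -0.195, 295.935], [-0.236, 0.593, -0.77, -689.971], [0.013, 0.794, 0.607, 842.217], [0.0, 0.0, 0.0, 1.0]]
top 52.96208459520439 259.16873849620674 191.0235109596509 -0.1304445196814356 [[-0.007, 0.99, -0.14, 379.113], [-1.0, -0.004, 0.026, 255.76], [0.026, 0.14, 0.99, 1164.448], [0.0, 0.0, 0.0, 1.0]]
wrist 58.96625944507652 255.0622351003341 193.89630304912743 -0.0870628043221709 [[0.413, -0.873, -0.261, 202.56], [0.911, 0.395, 0.12, 620.63], [-0.002, -0.287, 0.958, 372.509], [0.0, 0.0, 0.0, 1.0]]
```

View pics/side0.png

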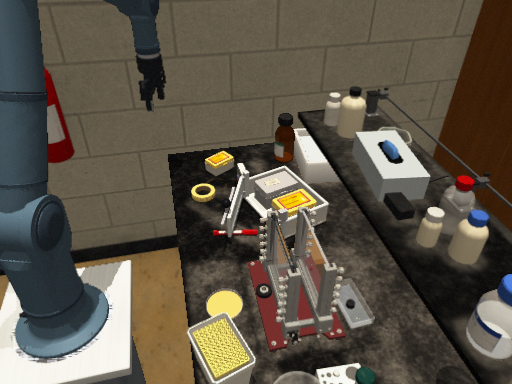

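View pics/top0.png

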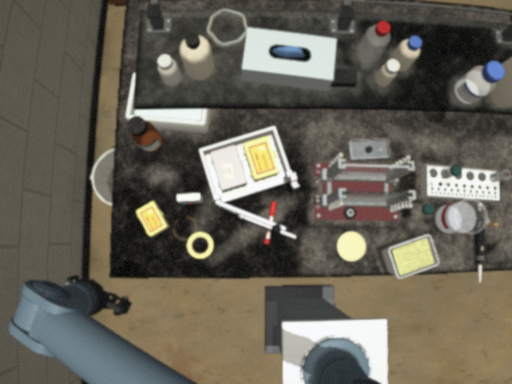

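View pics/wrist0.png

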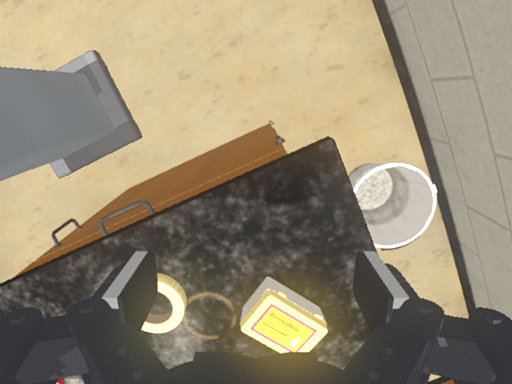

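The top view shows the carrier at about (247,165), with the open gate running from the hinge at (218,203) to its free end at (295,236). The tape is at (200,245), the marker at (270,222) and the timer at (188,197). I'll enlarge both views.

Run:
```python
import cv2
a=cv2.imread('pics/top0.png')[115:265,165:315]; cv2.imwrite('pics/c_top0.png',cv2.resize(a,None,fx=4,fy=4,interpolation=cv2.INTER_CUBIC))
a=cv2.imread('pics/side0.png')[145:255,175:345]; cv2.imwrite('pics/c_side0.png',cv2.resize(a,None,fx=4.7,fy=4.7,interpolation=cv2.INTER_CUBIC))
```

```text
(no output)
```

View pics/c_top0.png

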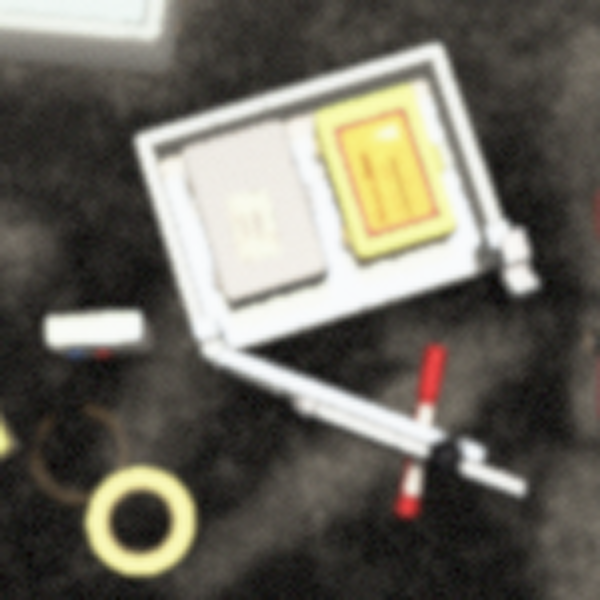

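View pics/c_side0.png

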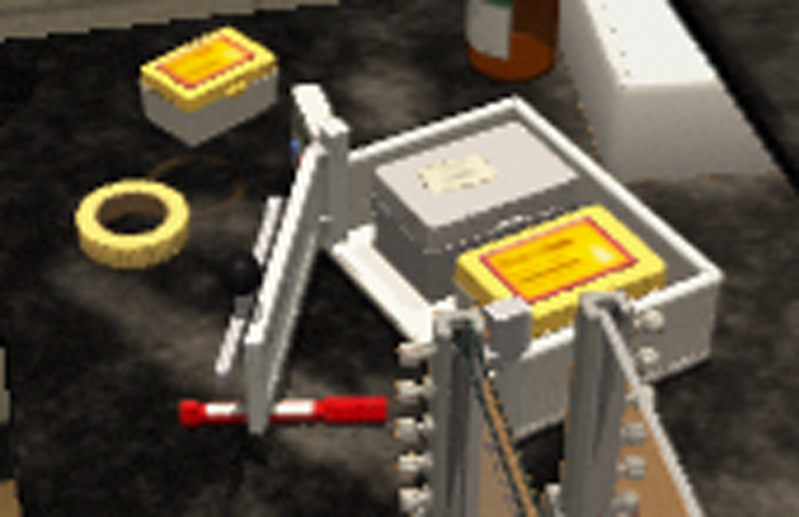

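Things that could be taken for the knob:
- The black ball on the latch bar at top (276,228), side (226,203).
- The black knob on the casting stand's base at top (350,213), side (264,290).

The description picks the first, since it sits on the gate's bar, and the crops confirm it. The larger amber box is the one in the carrier. The small one at top (151,218) is the decoy. Next I'll measure.

```bash
cat > fit.py <<'E'
from h import *
from scipy.optimize import least_squares
t=load('top0'); s=load('side0')
ct=lambda x,y:(165+(x+.5)/4-.5,115+(y+.5)/4-.5)
cs=lambda x,y:(175+(x+.5)/4.7-.5,145+(y+.5)/4.7-.5)
def tri(a,b):
    A=[];B=[]
    for f,p in((t,a),(s,b)):
        o,d=ray(f,*p); M=np.eye(3)-np.outer(d,d);A.append(M);B.append(M@o)
    return np.linalg.lstsq(np.vstack(A),np.hstack(B),rcond=None)[0]
if __name__=='__main__':
    print('knob tri',tri(ct(443,450),cs(240,275)), 'knob top@129.5',at_z(t,*ct(443,450),129.5),'side',at_z(s,*cs(240,275),129.5))
    print('bar tip top',at_z(t,*ct(523,490),105),'side',at_z(s,*cs(222,372),95))
    print('far-left',at_z(t,*ct(135,138),79)); print('far-right',at_z(t,*ct(440,43),79)); print('side far corner nearR',at_z(s,*cs(718,275),79),at_z(s,*cs(515,98),79))
    print('hingepost top',at_z(t,*ct(212,342),110))
    print('tape',at_z(t,*ct(140,521),19)); print('marker',at_z(t,*ct(433,347),10),at_z(t,*ct(405,515),10))
    print('keeper',at_z(t,*ct(513,258),115),at_z(s,*cs(507,312),115))
    print('timer',at_z(t,*ct(95,328),66))
E
python3 fit.py
```

```text
knob tri [424.89825495 185.53035683 127.92815939] knob top@129.5 [427.1750821  185.39176648 129.5       ] side [422.25350255 183.68735279 129.5       ]
bar tip top [400.45170314 129.02350511 105.        ] side [403.1881241  141.41655025  95.        ]
far-left [655.31342793 401.82896115  79.        ]
far-right [726.44637636 180.13499992  79.        ]
side far corner nearR [721.45183695 180.15027896  79.        ] [653.55422268 397.99411866  79.        ]
hingepost top [503.06141593 342.20459669 110.        ]
tape [381.01554844 402.08745432  19.        ]
marker [510.35158609 183.85913377  10.        ] [384.55449882 206.17579541  10.        ]
keeper [560.20957617 134.09232481 115.        ] [569.54502388 133.92466413 115.        ]
timer [518.63405153 430.05080261  66.        ]
```

Run:
```python
from h import *
from fit import *
from scipy.spatial.transform import Rotation as Ro
o=get_obs(); R=Ro.from_rotvec(o['tcp_rot']).as_matrix(); print(R.round(3))
for p in [(297,402),(400,441),(500,480)]: print('bar',at_z(t,*ct(*p),105.5))
for p in [(225,355),(480,450)]: print('gate top line',at_z(t,*ct(*p),100))
# full fit: carrier(x,y,yaw), hinge x', gate angle, bar offset
def model(p):
    x,y,yaw,hx,th,b=p
    C=np.array([x,y]);X=np.array([np.cos(yaw),np.sin(yaw)]);Y=np.array([-X[1],X[0]])
    H=C+hx*X+107*Y; a=yaw-th; gx=np.array([np.cos(a),np.sin(a)]);gy=np.array([-gx[1],gx[0]])
    W=lambda q,z:np.r_[q,z]
    return dict(fl=W(C+80*X+115*Y,79),fr=W(C+80*X-115*Y,79),knob=W(H-175*gy-b*gx,129.5),tipT=W(H-234*gy-b*gx,105.5),tipS=W(H-234*gy-b*gx,99.5),hinge=W(H,0),gate_end=W(H-196*gy,100))
obs=[(t,'fl',ct(135,138)),(t,'fr',ct(440,43)),(t,'knob',ct(443,450)),(t,'tipT',ct(523,490)),(s,'fl',cs(515,98)),(s,'fr',cs(718,275)),(s,'knob',cs(240,275)),(s,'tipS',cs(222,372)),(t,'gate_end',ct(483,452))]
def res(p):
    m=model(p); return np.hstack([proj(f,m[k])[0]-np.array(q) for f,k,q in obs]+[(p[3]+72)/20,(p[5]-11)/8])
r=least_squares(res,[613,265,.31,-72,.7,11],loss='soft_l1'); print(r.x.round(3)); print(res(r.x).round(1)); 
for k,v in model(r.x).items(): print(k,v.round(1))
q=r.x.copy(); q[4]=0; print('shut',model(q)['knob'].round(1))
```

```text
[[ 0.91  -0.001  0.414]
 [-0.414 -0.002  0.91 ]
 [ 0.    -1.    -0.002]]
bar [461.83730972 283.86909137 105.5       ]
bar [434.6588417  213.24963387 105.5       ]
bar [407.42866069 144.81939777 105.5       ]
gate top line [495.12652727 333.93915119 100.        ]
gate top line [428.35672925 157.77709386 100.        ]
[ 6.13326e+02  2.65867e+02  3.10000e-01 -8.39480e+01  6.94000e-01
  1.25180e+01]
[ 0.7  0.3 -0.2  0.6  0.3  1.3 -0.3 -0.4  0.1 -0.3  0.9 -0.3  0.4 -0.3
  0.   1.7 -1.7 -0.1 -0.6  0.2]
fl [654.4 399.8  79. ]
fr [724.6 180.8  79. ]
knob [423.6 184.5 129.5]
tipT [401.5 129.8 105.5]
tipS [401.5 129.8  99.5]
hinge [500.7 342.1   0. ]
gate_end [427.3 160.4 100. ]
shut [542.2 171.7 129.5]
```

>>> move_arm([
  [0.031, 0, -0.031, 0, 0],
  [0.031, 0, -0.031, 0, 0],
  [0.031, 0, -0.031, 0, 0],
  [0.031, 0, -0.031, 0, 0],
  [0.031, 0, -0.031, 0, 0],
  [0.031, 0, -0.031, 0, 0],
  [0.031, 0, -0.031, 0, 0],
  [0.031, 0, -0.031, 0, 0],
  [0.031, 0, -0.031, 0, 0],
  [0.03, 0, -0.03, 0, 0],
  [0, 0, 0, 0, 0],
])

```text
time_s: 1.52
tool_pos: [424.5, 167.6, 227.0]
tcp_rot: [-1.55, 0.337, -0.331]
wrist_force: [-0.7, -0.2, 0.3]
width: 1.005
```

>>> move_arm([
  [0, 0, 0, 0.17, 0],
  [0, 0, 0, 0.17, 0],
  [0, 0, 0, 0.17, 0],
  [0, 0, 0, 0.17, 0],
  [0, 0, 0, 0.17, 0],
  [0, 0, 0, 0.17, 0],
  [0, 0, 0, 0.17, 0],
  [0, 0, 0, 0.17, 0],
  [0, 0, 0, 0.17, 0],
  [0, 0, 0, 0, 0],
])

```text
time_s: 2.78
tool_pos: [418.2, 177.6, 224.7]
tcp_rot: [-0.992, 1.517, -1.51]
wrist_force: [-0.1, -0.2, 0.1]
width: 1.002
```

```bash
cat > st.py <<'E'
from h import *
from scipy.spatial.transform import Rotation as Ro
def st():
    o=get_obs(); R=Ro.from_rotvec(o['tcp_rot']).as_matrix()
    print('t',round(o['time_s'],2),'pos',o['tool_pos'].round(1),'F',o['wrist_force'].round(1),'w',round(o['width'],3),'zang',round(np.arctan2(R[1,2],R[0,2]),3),'q',o['qpos'].round(2)); print(R.round(3)); return o,R
E
python3 - <<'E'
from st import *
o,R=st(); print('delta tool to knob grasp', (R.T@(np.array([423.6,184.5,129.5-19])-o['tool_pos'])).round(1))
grab('wrist','w1'); grab('side','s1'); grab('top','t1')
E
```

```text
t 2.77 pos [418.2 177.6 224.7] F [-0.1 -0.2  0.1] w 1.002 zang -0.42 q [-0.81  0.01  0.32  2.06 -0.01  1.08 -0.9 ]
[[-0.407 -0.011  0.913]
 [-0.913 -0.003 -0.407]
 [ 0.007 -1.    -0.009]]
delta tool to knob grasp [ -9.3 114.1   3.1]
```

View pics/w1.png

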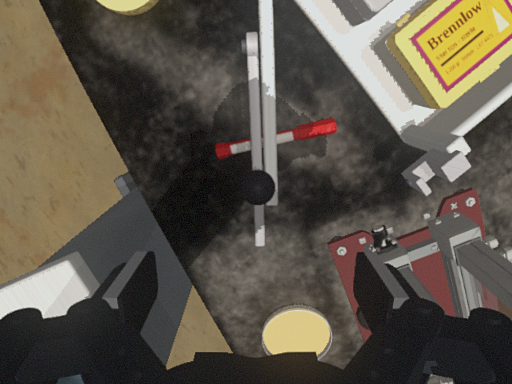

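View pics/s1.png

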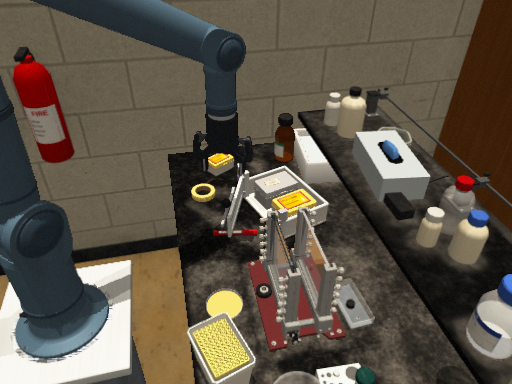

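Run:
```python
from st import *
o,R=st(); s=load('s1');w=load('w1'); print(proj(s,o['tool_pos']), np.array(w['cam_to_world']).round(2).tolist())
k=at_z(w,259,188,129.5); print('knob',k)
for p in [(250,45),(261,240)]: print(at_z(w,*p,105.5))
for p in [(268,10),(272,200)]: print('gate',at_z(w,*p,100))
print('lip/prong',at_z(w,418,178,111),at_z(w,455,165,118))
a=cv2.imread('pics/s1.png')[90:260,150:300]; cv2.imwrite('pics/c_s1.png',cv2.resize(a,None,fx=4,fy=3.5,interpolation=cv2.INTER_CUBIC))
a=cv2.imread('pics/w1.png')[110:260,200:500]; cv2.imwrite('pics/c_w1.png',cv2.resize(a,None,fx=2.6,fy=2.6,interpolation=cv2.INTER_CUBIC))
```

```text
t 2.92 pos [418.4 177.1 224.7] F [0.4 0.8 0.3] w 1.0 zang -0.42 q [-0.81  0.01  0.32  2.06 -0.01  1.08 -0.9 ]
[[-0.407 -0.01   0.913]
 [-0.913 -0.003 -0.408]
 [ 0.007 -1.    -0.008]]
[[223.2850683  176.08534687]] [[0.91, 0.39, 0.13, 449.72], [-0.41, 0.87, 0.26, 243.82], [-0.01, -0.29, 0.96, 366.69], [0.0, 0.0, 0.0, 1.0]]
knob [422.75646597 181.09686339 129.5       ]
[457.36128294 275.49259908 105.5       ]
[403.2424392  132.44511347 105.5       ]
gate [479.27080064 292.95953937 100.        ]
gate [425.06978026 159.52408717 100.        ]
lip/prong [538.90079427 133.09292305 111.        ] [566.56237907 134.23135574 118.        ]
```

View pics/c_s1.png

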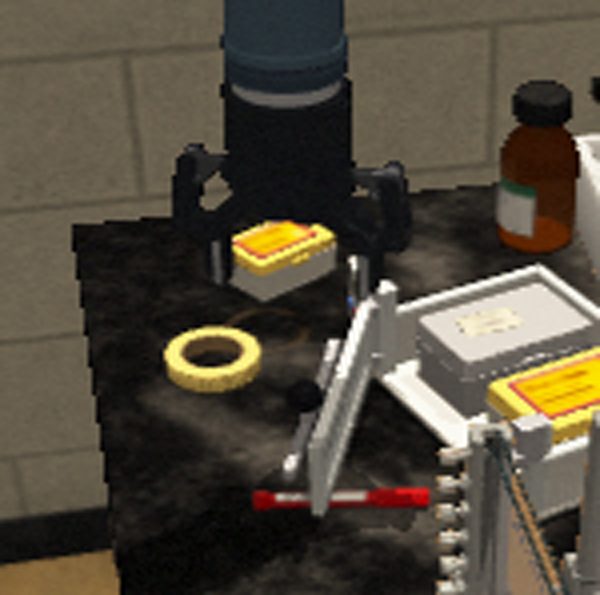

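View pics/c_w1.png

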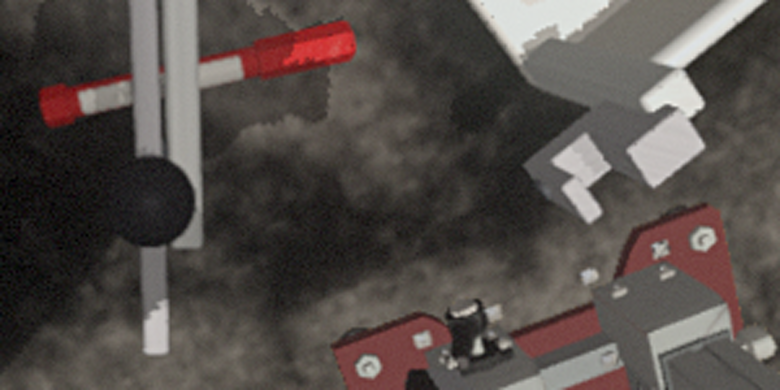

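The wrist view shows the knob at (259,188), about (423,181) mm, which agrees with the fit. The bar lies to the left of the gate, and the keeper's lip and prong are at (418,178) and (455,165). I'll descend over the knob with the jaws across the gate.

>>> move_arm([
  [-0.007, 0.02, 0.003, -0.045, 0],
  [0, 0.025, 0, 0, 0],
  [0, 0.025, 0, 0, 0],
  [0, 0.02, 0, 0, 0],
  [0, 0.015, 0, 0, 0],
  [0, 0, 0, 0, 0],
])

```text
time_s: 3.68
tool_pos: [424.4, 184.1, 117.8]
tcp_rot: [-1.022, 1.476, -1.469]
wrist_force: [-0.3, -0.1, 0.3]
width: 0.995
```

Run:
```python
from st import *
o,R=st(); print('delta', (R.T@(np.array([423,183,112])-o['tool_pos'])).round(1))
```

```text
t 3.67 pos [424.4 184.1 117.8] F [-0.3 -0.1  0.3] w 0.995 zang -0.363 q [-0.79  0.18  0.32  2.14 -0.08  0.83 -0.78]
[[-0.355 -0.007  0.935]
 [-0.935 -0.    -0.355]
 [ 0.003 -1.    -0.007]]
delta [ 1.5  5.8 -0.9]
```

>>> move_arm([
  [0.001, 0.006, -0.001, 0, 0],
  [0, 0, 0, 0, 0],
  [0, 0, 0, 0, 255],
  [0, 0, 0, 0, 255],
  [0, 0, 0, 0, 255],
  [0, 0, 0, 0, 255],
  [0, 0, 0, 0, 255],
  [0, 0, 0, 0, 255],
  [0, 0, 0, 0, 255],
])

```text
time_s: 4.8
tool_pos: [425.1, 184.6, 114.3]
tcp_rot: [-1.017, 1.474, -1.467]
wrist_force: [-0.6, 0.1, 0.3]
width: 0.27
```

Run:
```python
from st import *
o,R=st(); grab('wrist','w2');grab('side','s2')
a=cv2.imread('pics/s2.png')[130:260,150:300]; b=cv2.resize(a,None,fx=4,fy=4,interpolation=cv2.INTER_CUBIC); cv2.imwrite('pics/c_s2.png',b)
```

```text
t 4.8 pos [425.1 184.6 114.3] F [-0.6  0.1  0.3] w 0.27 zang -0.362 q [-0.79  0.19  0.32  2.15 -0.09  0.82 -0.78]
[[-0.354 -0.003  0.935]
 [-0.935  0.003 -0.354]
 [-0.002 -1.    -0.004]]
```

View pics/w2.png

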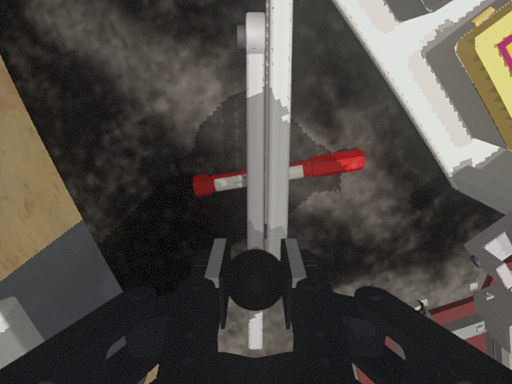

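View pics/c_s2.png

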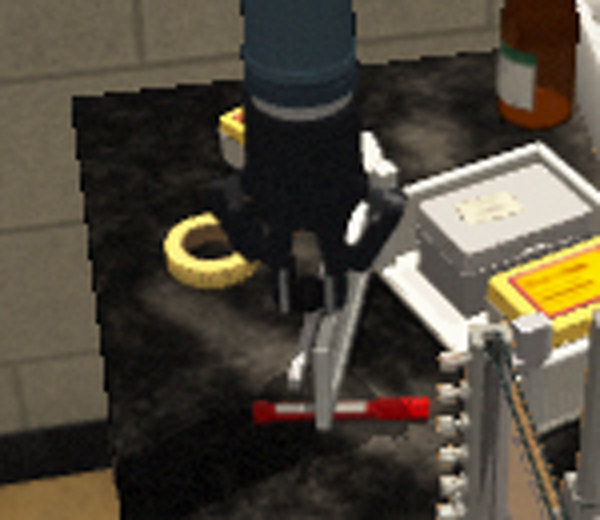

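The ball is held between the pads (wrist (256,280), width 0.27). Now I'll lift it along the bar's arc.

>>> move_arm([
  [-0.002, -0.006, 0, 0, 255],
  [-0.0025, -0.006, 0, 0, 255],
  [-0.003, -0.006, 0, 0, 255],
  [-0.003, -0.006, 0, 0, 255],
  [0, 0, 0, 0, 255],
])

```text
time_s: 5.52
tool_pos: [428.0, 195.1, 138.3]
tcp_rot: [-1.019, 1.474, -1.467]
wrist_force: [1.6, 0.9, -4.8]
width: 0.266
```

Run:
```python
from st import *
o,R=st(); grab('wrist','w3');grab('side','s3')
a=cv2.imread('pics/s3.png')[130:260,150:300]; b=cv2.resize(a,None,fx=4,fy=4,interpolation=cv2.INTER_CUBIC); cv2.imwrite('pics/c_s3.png',b)
```

```text
t 5.53 pos [428.  195.1 138.3] F [ 1.6  0.9 -4.8] w 0.266 zang -0.361 q [-0.81  0.16  0.32  2.11 -0.07  0.88 -0.81]
[[-0.353 -0.005  0.936]
 [-0.936  0.002 -0.353]
 [ 0.    -1.    -0.005]]
```

View pics/w3.png

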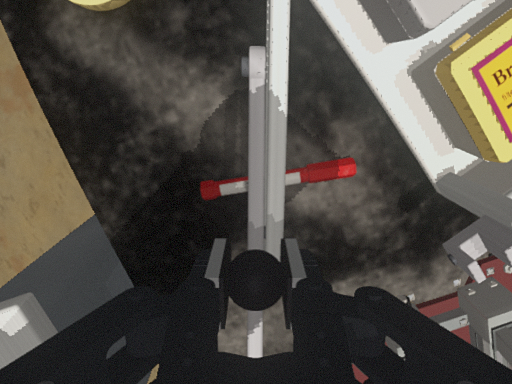

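View pics/c_s3.png

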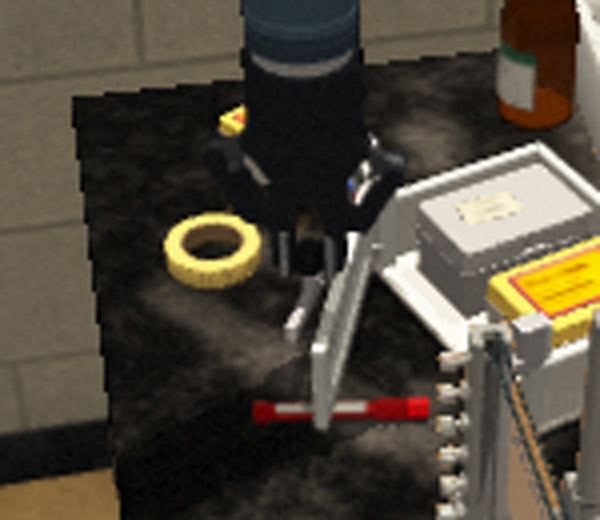

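Both views show the bar raised: in the wrist view it dips behind the ball, and in the side view its end lifts clear at crop (295,325). The gate is still about 0.69 rad open. Now the first half of the swing about the hinge.

>>> move_arm([
  [0.0008, 0, 0.0142, -0.085, 255],
  [0.0008, 0, 0.0142, -0.085, 255],
  [0.0008, 0, 0.0142, -0.085, 255],
  [0.0008, 0, 0.0142, -0.085, 255],
  [0, 0, 0, 0, 255],
])

```text
time_s: 6.25
tool_pos: [481.7, 179.2, 135.8]
tcp_rot: [-1.207, 1.225, -1.213]
wrist_force: [0.2, 0.5, -3.3]
width: 0.266
```

```bash
cat > sw.py <<'E'
from st import *
def sw(H=np.array([500.7,342.1]),yaw=.31):
    o,R=st(); r=o['tool_pos'][:2]-H; a=np.arctan2(r[1],r[0])+np.radians(94.35); print('radius',np.linalg.norm(r).round(1),'gate th',(yaw-a).round(3),'toolang-a',(np.arctan2(R[1,2],R[0,2])-a).round(3))
    print('r in tool',(R.T@np.r_[r,0]).round(1)); return o,R
E
python3 - <<'E'
from sw import *
sw(); grab('wrist','w4');grab('side','s4')
a=cv2.imread('pics/s4.png')[130:260,150:300]; b=cv2.resize(a,None,fx=4,fy=4,interpolation=cv2.INTER_CUBIC); cv2.imwrite('pics/c_s4.png',b)
E
```

```text
t 6.25 pos [481.7 179.2 135.8] F [ 0.2  0.5 -3.3] w 0.266 zang -0.012 q [-0.7   0.25  0.3   2.02 -0.1   0.9  -0.36]
[[-0.012 -0.008  1.   ]
 [-1.     0.002 -0.012]
 [-0.002 -1.    -0.008]]
radius 164.1 gate th 0.35 toolang-a 0.028
r in tool [163.2  -0.3 -17. ]
```

View pics/w4.png

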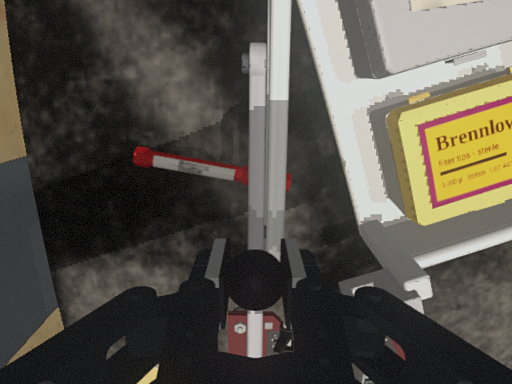

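View pics/c_s4.png

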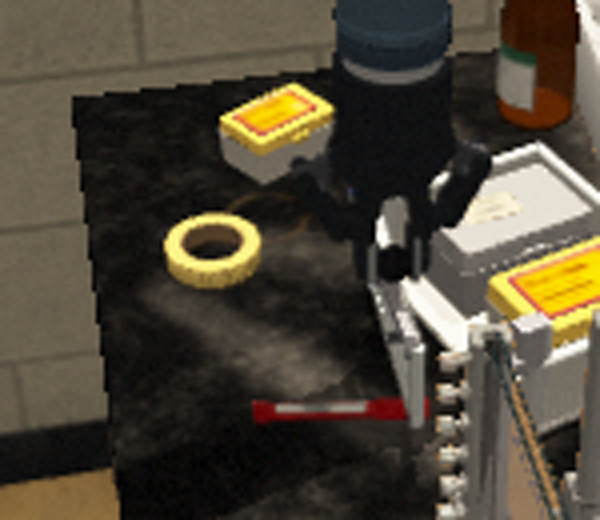

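The tool tracks the arc well: radius 164 mm, gate about 0.35 rad. I'll continue, raising slightly to recover the 2.5 mm sag.

>>> move_arm([
  [0.0008, -0.0015, 0.0142, -0.085, 255],
  [0.0008, -0.001, 0.0142, -0.085, 255],
  [0.0008, -0.001, 0.0142, -0.085, 255],
  [0.0004, 0, 0.009, -0.055, 255],
  [0, 0, 0, 0, 255],
])

```text
time_s: 6.98
tool_pos: [530.3, 183.3, 137.9]
tcp_rot: [-1.338, 0.995, -0.978]
wrist_force: [1.5, 1.2, -4.3]
width: 0.269
```

Run:
```python
from sw import *
sw(); f=grab('wrist','w5');grab('side','s5')
a=cv2.imread('pics/s5.png')[130:260,150:300]; b=cv2.resize(a,None,fx=4,fy=4,interpolation=cv2.INTER_CUBIC); cv2.imwrite('pics/c_s5.png',b)
```

```text
t 6.97 pos [530.3 183.3 137.9] F [ 1.5  1.2 -4.3] w 0.269 zang 0.299 q [-0.62  0.33  0.26  1.9  -0.11  0.93 -0.01]
[[ 0.295 -0.01   0.956]
 [-0.956  0.005  0.295]
 [-0.007 -1.    -0.008]]
radius 161.5 gate th 0.05 toolang-a 0.039
r in tool [160.4  -1.  -18.5]
```

View pics/w5.png

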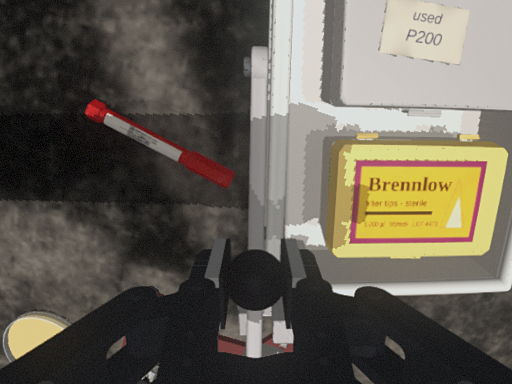

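View pics/c_s5.png

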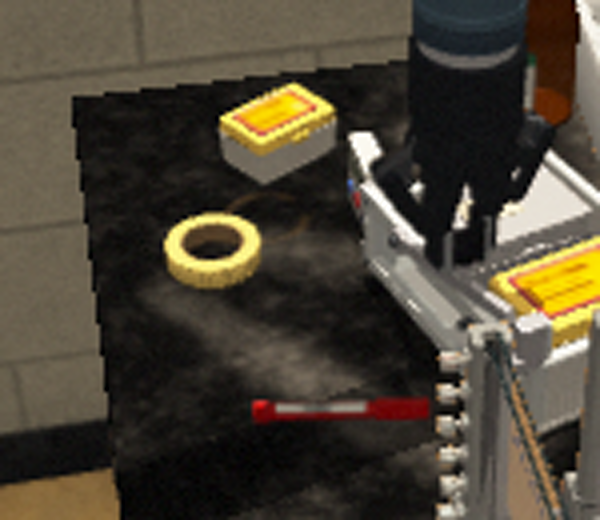

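>>> move_arm([
  [0.0007, 0, 0.005, -0.02, 255],
  [0.0005, 0, 0.004, 0, 255],
  [0, 0, 0.002, 0, 255],
  [0, 0, 0, 0, 255],
])

```text
time_s: 7.58
tool_pos: [535.0, 182.9, 135.5]
tcp_rot: [-1.358, 0.987, -0.957]
wrist_force: [-2.1, -0.1, -3.3]
width: 0.27
```

Run:
```python
from sw import *
sw(); f=grab('wrist','w6')
```

```text
t 7.58 pos [535.  182.9 135.5] F [-2.1 -0.1 -3.3] w 0.27 zang 0.32 q [-0.61  0.35  0.26  1.88 -0.12  0.95  0.02]
[[ 0.314 -0.022  0.949]
 [-0.949 -0.001  0.315]
 [-0.007 -1.    -0.021]]
radius 162.8 gate th 0.022 toolang-a 0.032
r in tool [161.8  -0.7 -17.6]
```

View pics/w6.png

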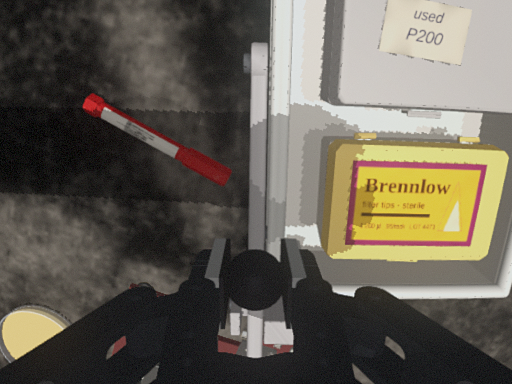

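>>> move_arm([
  [0, -0.001, 0.005, 0, 255],
  [0, -0.001, 0.005, 0, 255],
  [0, 0, 0.002, 0, 255],
])

```text
time_s: 8.0
tool_pos: [535.2, 181.7, 133.1]
tcp_rot: [-1.382, 1.003, -0.948]
wrist_force: [-4.4, -2.3, -2.4]
width: 0.268
```

Run:
```python
from sw import *
sw(); f=grab('wrist','w7'); grab('side','s7')
a=cv2.imread('pics/w7.png')[230:384,170:340]; cv2.imwrite('pics/c_w7.png',cv2.resize(a,None,fx=3.8,fy=3.8,interpolation=cv2.INTER_CUBIC))
a=cv2.imread('pics/s7.png')[160:260,200:330]; cv2.imwrite('pics/c_s7.png',cv2.resize(a,None,fx=5,fy=5,interpolation=cv2.INTER_CUBIC))
```

```text
t 8.0 pos [535.2 181.7 133.1] F [-4.4 -2.3 -2.4] w 0.268 zang 0.32 q [-0.61  0.37  0.26  1.86 -0.12  0.98  0.02]
[[ 0.314 -0.049  0.948]
 [-0.949 -0.011  0.314]
 [-0.005 -0.999 -0.05 ]]
radius 164.1 gate th 0.022 toolang-a 0.032
r in tool [163.1   0.  -17.7]
```

View pics/c_w7.png

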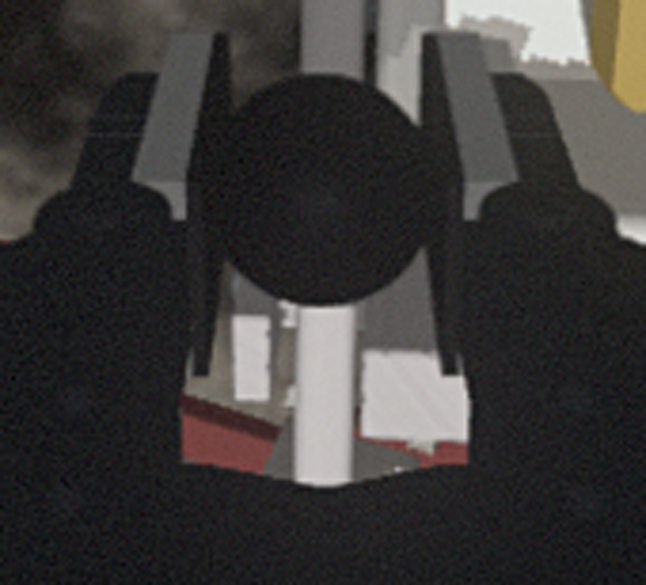

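View pics/c_s7.png

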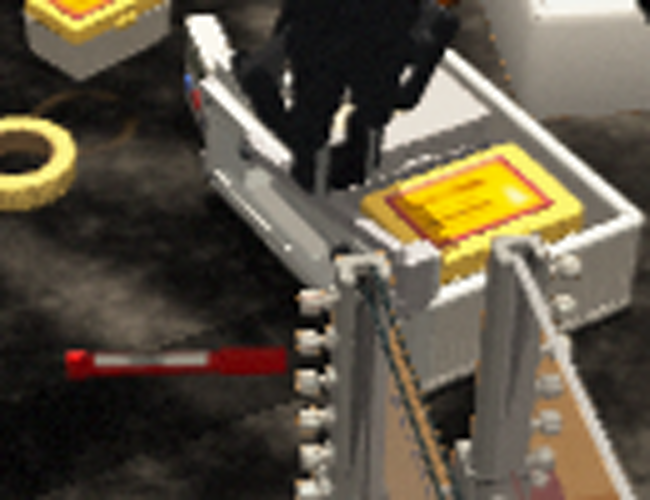

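The wrist crop shows the bar centred between the lip (250,355) and the prong (410,400). The TCP has stopped advancing while the force rises, so the gate is at its stop. Lowering along the arc.

>>> move_arm([
  [0.003, 0.005, 0.0003, 0, 255],
  [0.003, 0.005, 0.0003, 0, 255],
  [0.0025, 0.005, 0.0003, 0, 255],
  [0.002, 0.004, 0.0003, 0, 255],
  [0, 0, 0, 0, 255],
])

```text
time_s: 8.72
tool_pos: [537.0, 174.9, 116.0]
tcp_rot: [-1.38, 1.007, -0.941]
wrist_force: [-3.4, -1.7, 0.2]
width: 0.268
```

Run:
```python
from sw import *
sw(); f=grab('wrist','w8'); grab('side','s8')
a=cv2.imread('pics/w8.png')[230:384,170:340]; cv2.imwrite('pics/c_w8.png',cv2.resize(a,None,fx=3.8,fy=3.8,interpolation=cv2.INTER_CUBIC))
```

```text
t 8.72 pos [537.  174.9 116. ] F [-3.4 -1.7  0.2] w 0.268 zang 0.322 q [-0.59  0.39  0.25  1.87 -0.13  0.95  0.05]
[[ 0.316 -0.053  0.947]
 [-0.949 -0.005  0.316]
 [-0.012 -0.999 -0.052]]
radius 171.0 gate th 0.021 toolang-a 0.032
r in tool [170.   -1.  -18.5]
```

View pics/c_w8.png

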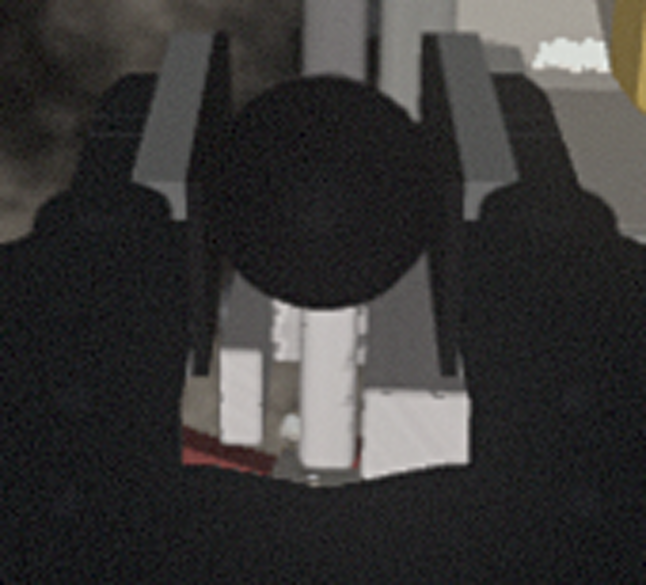

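The bar is now down between the lip and the prong. I'll lower the last 2 mm and release, then rise straight up and look.

>>> move_arm([
  [0.0005, 0.002, 0, 0, 255],
  [0, 0, 0, 0, 0],
  [0, 0, 0, 0, 0],
  [0, 0, 0, 0, 0],
  [0, 0, 0, 0, 0],
  [0, 0, 0, 0, 0],
  [0, 0, 0, 0, 0],
  [0, 0, 0, 0, 0],
])

```text
time_s: 9.82
tool_pos: [544.2, 176.7, 117.2]
tcp_rot: [-1.368, 0.995, -0.946]
wrist_force: [-0.1, 0.0, 0.1]
width: 0.999
```

Run:
```python
from sw import *
sw(); f=grab('wrist','w9'); grab('side','s9')
```

```text
t 9.82 pos [544.2 176.7 117.2] F [-0.1  0.   0.1] w 0.999 zang 0.324 q [-0.59  0.39  0.25  1.87 -0.13  0.93  0.05]
[[ 0.318 -0.037  0.947]
 [-0.948 -0.001  0.318]
 [-0.011 -0.999 -0.035]]
radius 171.0 gate th -0.023 toolang-a -0.009
r in tool [170.6  -1.4 -11.5]
```

View pics/w9.png

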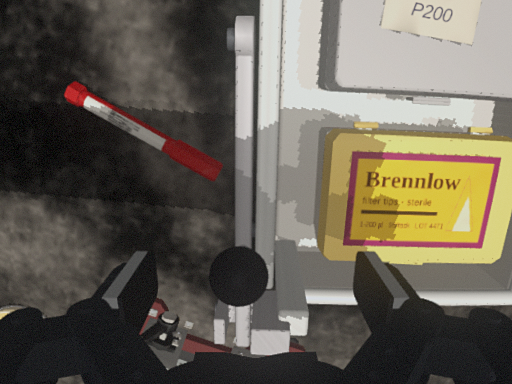

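Released: the ball at (238,276) is clear of both pads. Rising.

>>> move_arm([
  [0, -0.02, -0.001, 0, 0],
  [0, -0.03, -0.001, 0, 0],
  [0, -0.03, 0, 0, 0],
  [0, -0.03, 0, 0, 0],
  [-0.03, -0.02, 0, 0, 0],
  [-0.03, 0, 0, 0, 0],
  [-0.03, 0, 0, 0, 0],
  [0, 0, 0, 0, 0],
])

```text
time_s: 10.92
tool_pos: [517.6, 262.5, 251.9]
tcp_rot: [-1.368, 0.998, -0.948]
wrist_force: [-0.0, 0.8, 0.1]
width: 0.999
```

Run:
```python
from sw import *
sw(); f=grab('wrist','w10'); s=grab('side','s10'); t=grab('top','t10')
a=cv2.imread('pics/s10.png')[150:250,200:330]; cv2.imwrite('pics/c_s10.png',cv2.resize(a,None,fx=6,fy=6,interpolation=cv2.INTER_CUBIC))
print(proj(f,[[542.2,171.7,129.5]]),proj(s,[[542.2,171.7,129.5]]))
```

```text
t 10.93 pos [517.6 262.5 251.9] F [-0.   0.8  0.1] w 0.999 zang 0.321 q [-0.72  0.26  0.23  1.73 -0.08  1.2  -0.15]
[[ 0.315 -0.038  0.948]
 [-0.949 -0.001  0.316]
 [-0.011 -0.999 -0.037]]
radius 81.4 gate th 0.025 toolang-a 0.037
r in tool [80.9 -0.6 -9.1]
[[253.88515599 288.7481816 ]] [[269.38249064 199.75828771]]
```

View pics/w10.png

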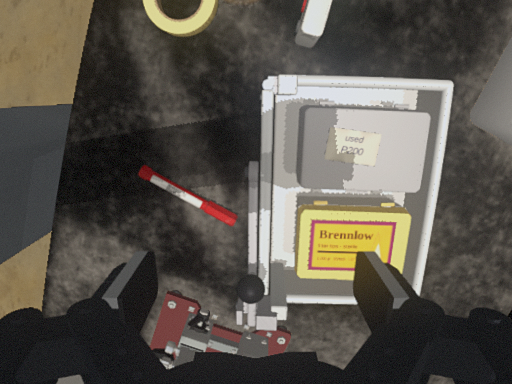

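View pics/c_s10.png

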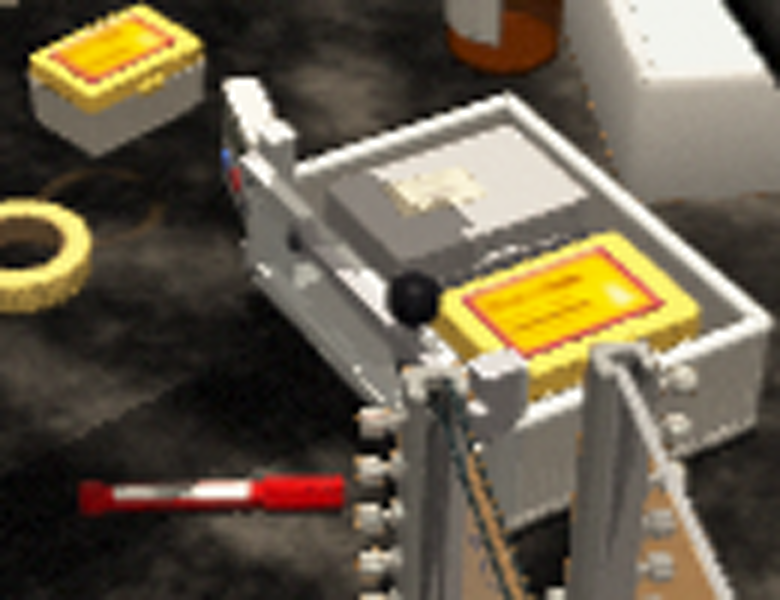

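View pics/t10.png

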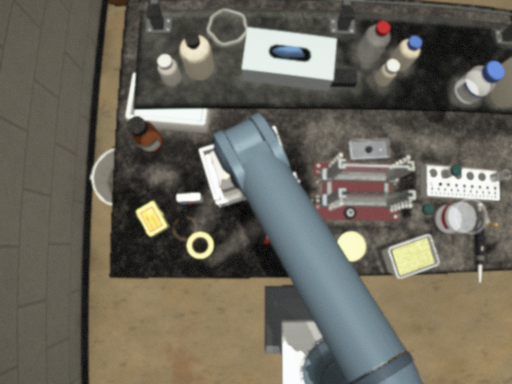

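The knob is at wrist (250,289) and side (269,200). A shut gate with the bar down predicts (254,289) and (269,200). I'll move the camera nearer to inspect the keeper.

>>> move_arm([
  [0.03, -0.01, 0, 0, 0],
  [0.03, 0, 0, 0, 0],
  [0.03, 0, 0, 0, 0],
  [0, 0, 0, 0, 0],
])

```text
time_s: 11.58
tool_pos: [549.9, 160.9, 260.3]
tcp_rot: [-1.367, 1.009, -0.966]
wrist_force: [-0.1, -0.4, 0.0]
width: 1.002
```

Run:
```python
from sw import *
o,R=sw(); f=grab('wrist','w11')
a=cv2.imread('pics/w11.png')[140:290,190:340]; cv2.imwrite('pics/c_w11.png',cv2.resize(a,None,fx=4,fy=4,interpolation=cv2.INTER_CUBIC))
```

```text
t 11.57 pos [549.9 160.9 260.3] F [-0.1 -0.4  0. ] w 1.002 zang 0.303 q [-0.6   0.24  0.29  1.74 -0.08  1.21  0.01]
[[ 0.298 -0.038  0.954]
 [-0.955 -0.008  0.298]
 [-0.004 -0.999 -0.039]]
radius 187.8 gate th -0.031 toolang-a -0.038
r in tool [187.6  -0.5  -7.1]
```

View pics/w11.png

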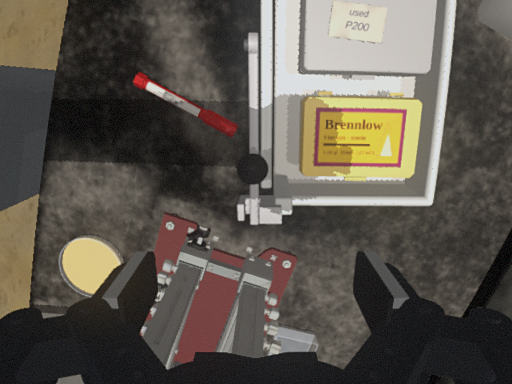

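View pics/c_w11.png

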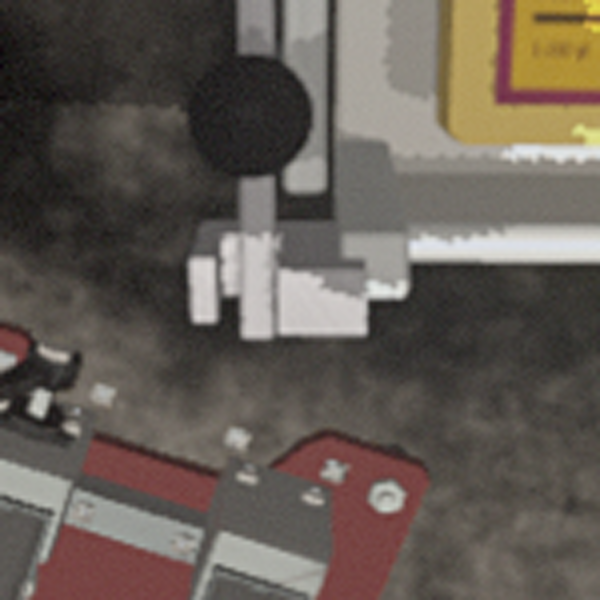

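Run:
```python
from h import *
w=load('w11'); w10=load('w10'); s=load('s10')
def tri(L):
    A=[];B=[]
    for f,p in L:
        o,d=ray(f,*p); M=np.eye(3)-np.outer(d,d);A.append(M);B.append(M@o)
    return np.linalg.lstsq(np.vstack(A),np.hstack(B),rcond=None)[0].round(1)
# ball centres by HoughCircles-like read: w11 crop (251,115)/4, w10 (250,289), side (413,299)/6
kw=(190+251.5/4-.5,140+115.5/4-.5); ks=(200+413.5/6-.5,150+299.5/6-.5)
print(kw,ks,'w11+s',tri([(w,kw),(s,ks)]),'w10+s',tri([(w10,(250,289)),(s,ks)]),'w10+w11',tri([(w,kw),(w10,(250,289))]))
for al in (0,.05,.1,.2):
    dx=100*np.cos(al)-30*np.sin(al); dz=30*np.cos(al)+100*np.sin(al)
    for th in (0,.05):
        a=.31-th; gx=np.array([np.cos(a),np.sin(a)]);gy=np.array([-gx[1],gx[0]]); H=np.array([500.7,342.1])
        P=np.r_[H-(75+dx)*gy-12.5*gx,99.5+dz]; print(al,th,proj(w,P).round(1),proj(s,P).round(1),proj(w10,P).round(1))
b=cv2.imread('pics/s10.png')[180:240,235:300]; cv2.imwrite('pics/c_s10b.png',cv2.resize(b,None,fx=9,fy=9,interpolation=cv2.INTER_CUBIC))
```

```text
(252.375, 168.375) (268.4166666666667, 199.41666666666666) w11+s [539.2 171.3 131.5] w10+s [539.  171.4 131.4] w10+w11 [539.  171.  130.6]
0 0 [[256.1 168.6]] [[269.4 199.8]] [[253.8 288.8]]
0 0.05 [[245.5 167.5]] [[266.5 200.6]] [[244.1 287.7]]
0.05 0 [[255.8 167.9]] [[269.1 198. ]] [[253.6 290.2]]
0.05 0.05 [[245.1 166.9]] [[266.3 198.9]] [[243.8 289.1]]
0.1 0 [[255.6 166.9]] [[268.8 196.3]] [[253.4 291.4]]
0.1 0.05 [[244.8 165.8]] [[266.  197.1]] [[243.5 290.3]]
0.2 0 [[255.1 163.7]] [[268.  192.7]] [[253. 293.]]
0.2 0.05 [[244.2 162.6]] [[265.3 193.5]] [[243.  291.8]]
```

View pics/c_s10b.png

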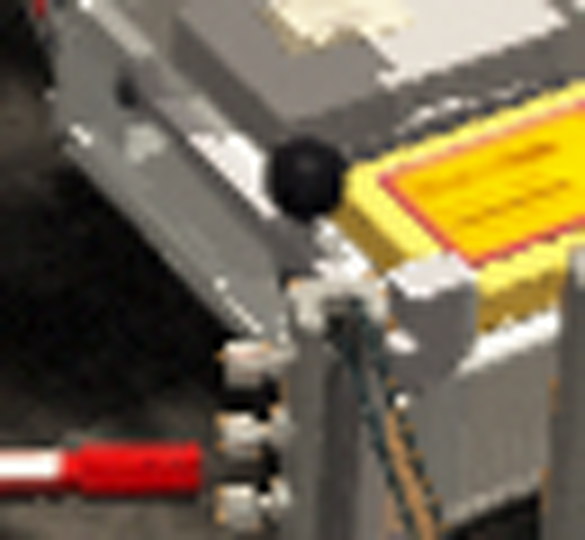

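Run:
```python
from h import *
def blob(tag,c,r=9,th=45):
    g=cv2.cvtColor(cv2.imread(f'pics/{tag}.png'),cv2.COLOR_BGR2GRAY); x,y=int(c[0]),int(c[1]); p=g[y-r:y+r+1,x-r:x+r+1]
    m=(p<th).astype(np.uint8); n,l,s,ce=cv2.connectedComponentsWithStats(m); k=l[r,r]; return s[k],ce[k]+[x-r,y-r]
for th in (30,40): print(blob('s0',(226,203),9,th),blob('s10',(268,199),9,th))
w1=load('w1');w=load('w11')
print('marker before',at_z(w1,219,150,8),at_z(w1,334,127,8)); print('after',at_z(w,138,78,8),at_z(w,234,130,8))
print('amber tape/dish: dish after',at_z(w,92,266,12),'before',at_z(w1,297,336,12))
```

```text
[ WARN:0@0.517] global loadsave.cpp:275 findDecoder imread_('pics/s0.png'): can't open/read file: check file path/integrity
Traceback (most recent call last):
cv2.error: OpenCV(4.12.0) /io/opencv/modules/imgproc/src/color.cpp:199: error: (-215:Assertion failed) !_src.empty() in function 'cvtColor'
```

Run:
```python
from h import *
def blob(tag,c,r=9,th=45):
    g=cv2.cvtColor(cv2.imread(f'pics/{tag}.png'),cv2.COLOR_BGR2GRAY); x,y=int(c[0]),int(c[1]); p=g[y-r:y+r+1,x-r:x+r+1]
    m=(p<th).astype(np.uint8); n,l,s,ce=cv2.connectedComponentsWithStats(m); k=l[r,r]; return s[k],ce[k]+[x-r,y-r]
for th in (20,30,40): print(blob('side0',(226,203),9,th),blob('s10',(268,199),9,th))
w1=load('w1');w=load('w11')
print('marker before',at_z(w1,219,150,8),at_z(w1,334,127,8)); print('after',at_z(w,138,78,8),at_z(w,234,130,8))
print('dish after',at_z(w,92,266,12),'before',at_z(w1,297,336,12))
```

```text
(array([  0,   0,  19,  19, 313], dtype=int32), array([226.30351438, 202.79552716])) (array([  0,   0,  19,  19, 340], dtype=int32), array([267.95882353, 198.85294118]))
(array([  0,   4,  14,  14, 115], dtype=int32), array([222.89565217, 204.23478261])) (array([ 6,  6,  8,  8, 44], dtype=int32), array([268.65909091, 199.75      ]))
(array([  0,   3,  14,  16, 154], dtype=int32), array([222.58441558, 203.91558442])) (array([ 6,  6,  8,  9, 54], dtype=int32), array([268.62962963, 199.81481481]))
marker before [386.93676001 204.77956063   8.        ] [507.69948114 178.13128666   8.        ]
after [386.06938794 204.91778013   8.        ] [507.92688602 180.92925231   8.        ]
dish after [375.45354303 -48.550147    12.        ] before [374.67777174 -49.43660061  12.        ]
```

The ball centroid in the side view is (268.6,199.8), which matches the bar at about 0 and the gate at about 0.01 rad. The bystanders have not moved. Handing in.

```bash
python3 -c "
from bench import hand_in
print(hand_in())"
```

```text
the job is handed in; nothing more can be done
None
```

The gate is shut with the latch bar down in the keeper's notch, and I handed the job in at about 11.7 s of the 35 s allowed. The interface gives no verdict, so this rests on my own checks.

**What I did:** I pinched the ball knob across the gate and raised the bar about 0.24 rad with the gate still about 0.69 rad open. I then swung the gate about its hinge until it hit its stop, lowered the bar between lip and prong, released it and backed off.

**Last checks:**
- **Bar:** the wrist close-up shows it between lip and prong, nearer the prong. The side view puts its angle at about 0 rad.
- **Gate angle:** the estimates disagree a little. The side view gives about 0.01 rad and the wrist views about 0.02 rad, which is within calibration error and under the 0.04 limit. While I was pushing against the stop it read 0.022.
- **Knob height:** triangulation gave 130.6 to 131.5 mm against the expected 129.5 mm, so the bar may be up to about 0.02 rad high, still under 0.05.
- **Tip boxes:** both are standing in the carrier. I judged this by eye from the pictures.
- **Bystanders:** the marker and dish measured within 3 mm of where they started. The tape and timer look unmoved in the top view.
- **Robot:** the wrist force was near zero, and the gripper was open and well clear of everything.

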